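# Clip the grabber probe to the red test post and switch the supply on

## Task

Pinch the red grabber probe's two tabs to push out its hook, catch the red-tipped post on the circuit board with it, and let go so that the spring clamps the post and the probe lies flat on the board. Then push the orange toggle on the supply fully over to on, leaving the other things on the bench where they are.

Things in the scene. Friction and masses are not known exactly. Their poses are not given: they have to be found in the camera images.
- probe_grip (a point): Red grabber probe, loose, 90 g, lying tabs up. Point midway between its two upright tabs, 36 mm above its underside; x towards the nose (hook end), z up. Unpressed, the tabs are 58 mm over their outer faces (x = -29 and +29 mm). Pinched fully together along x they are 40 mm, their middle at x = +9 mm: a firm grip to carry it by. Flat barrel x = -1 to +79 mm, 28 mm wide (y), 16 mm high.
- front_tab (a point): Centre of the outer (nose-side) face of the red front tab, 36 mm above the underside; the tab is fixed to the barrel, 5 mm thick, 24 mm wide (y), its top 50 mm above the underside; axes as probe_grip
- plunger_tab (a point): Centre of the outer (rear) face of the black plunger tab, 36 mm above the underside; 5 mm thick, 24 mm wide (y), its top 50 mm above the underside; it slides up to 18 mm towards the front tab and pushes the hook out
- hook (a point): Middle of the inner face of the hook's crossbar, 8 mm above the probe's underside; moves with the plunger; axes as probe_grip. 4 mm wire: shank at y = -11 mm, short lip at y = +11 mm, 18 mm clear between them. Clear gap to the nose: 2 mm unpressed, 20 mm fully pressed, open above and below, so it can be lowered over a post's top.
- probe_nose (a point): Centre of the probe's flat nose face, 8 mm above its underside, 79 mm ahead (+x) of probe_grip; axes as probe_grip (x out of the nose). A caught post lies just ahead of it, between nose and crossbar.
- plunger (a joint): Plunger travel in m: 0 released (hook drawn in), 0.018 fully pressed (hook out). A spring of 250 N/m returns it: 3 N at 0, 7.5 N at 0.018. With an 8 mm post caught it comes to rest at about 0.006.
- board: Circuit board on a tray, fixed, 260 x 240 mm (x, y); origin at the centre of its underside, green top 25 mm above it. Three posts stand at x = +45 mm, y = -65, 0, +65 mm, colours in any order. Parts up to 22 mm tall stand beyond, at x > 75 mm; at x < 30 mm it is flat and clear: the probe goes there, nose along the board's +x.
- post_red_mid (a point): Red-tipped steel post with a red disc printed at its foot, 8 mm diameter, fixed upright on the board, its top 30 mm above the board. This point is on its axis 8 mm above the board's top.
- post_yellow: yellow-tipped post like the red one, not to be used; origin on its axis at the board's top
- post_blue: blue-tipped post like the red one, not to be used; origin on its axis at the board's top
- toggle_pivot (a point): Pivot of the output toggle on the grey supply box (fixed, 90 x 90 x 50 mm; this point is over the middle of the box, 72 mm above its underside). x is the direction in which the toggle is to be pushed, z up; the lever turns about y. Under the pivot is a black block 70 x 50 mm, its top 3 mm above the pivot.
- toggle_tip (a point): Centre of the orange ball (26 mm diameter) at the end of the toggle's 10 mm thick lever, 80 mm from the pivot. Off, it leans 0.5 rad to the pivot frame's -x, on, 0.5 rad to +x.
- toggle (a joint): Toggle angle in rad: 0 off, 1.0 fully on (end stop). Stiff by friction (under 1 N at the ball), it stays where it is left.
- spray_can: white spray can, 56 mm diameter, 160 mm tall, standing; bystander; origin at the centre of its underside
- screwdriver: screwdriver lying flat; bystander; origin at the centre of its underside
- big_capacitor: blue capacitor, upright cylinder 20 mm diameter, 26 mm tall; bystander; origin at the centre of its underside
- solder_spool: metal spool lying flat, 54 mm diameter, 30 mm tall; bystander; origin at the centre of its underside
- multimeter: dark hand-held meter lying flat, 150 x 75 x 40 mm; bystander; origin at the centre of its underside
- probe: the same probe's body; its origin is under the barrel, 29 mm ahead of probe_grip along x, at the underside
- post_red: the red-tipped post; origin on its axis at the board's top
There are look-alikes about, which are no part of the job. Of the things like the probe, leave any that is green or purple; of the rest the smaller one is meant.

How it is judged:
By the outcome, as a careful person would: the job done as asked, in the order asked, and still so for the second after the job is handed in, with the robot touching nothing.
It also fails if it takes over 59 s, if anything falls off the work surface, if the arm or the gripper's body presses on something with over 40 N, if the wrist force passes 120 N, or if a joint passes its speed limit or range.

## Robot

A 6-joint arm with a two-finger parallel gripper is mounted at the origin on the work surface. World frame = base frame: x ahead of the robot, y to its left, z up, the work surface at z = 0. Lengths are in m, angles in rad, forces in N, time in s.
With the tool pointing down it reaches from about 0.275 to 0.85 m from the base axis. Payload 5.2 kg.
Tool frame: the origin (TCP) lies midway between the tips of the shut fingers; the grasp point (between the pads) lies 19 mm behind it; y points along the fingers, x is the direction in which the jaws open and shut, and the axes are right-handed (so a half turn about y gives the same grasp; the last joint's range is limited). The gripper opens to 85 mm and grips with 20 to 120 N. Pads are 22 mm wide; open, the fingers measure 114 mm over their backs; the gripper's body (76 mm by 85 mm) begins 54 mm behind the grasp point. The pads swing forward as they close: fully open they stand 13 mm farther back than shut.
Start: joints at [1.048, 0.259, 1.535, -0, 1.348, -0.203], TCP at [0.173, 0.522, 0.231] pointing down, gripper open.
Joint ranges: [-3.14, 3.14], [-0.91, 2.08], [0.19, 2.58], [-1.22, 4.36], [0.22, 2.71], [-3.12, 3.12]. Speed limits (rad/s): [2.57, 2.57, 3.14, 3.14, 3.14, 3.14].

## Interface

Orientations are given as a unit quaternion [w, x, y, z].
In Python, from plant import env, cams gives the robot as it stands. The module is installed in compiled form; this text tells all that it offers.
- The arm moves only by the shell command python3 -m crank 'ROWS'. ROWS is JSON, a list of rows, each an object of numbers: "wx", "wy", "wz": the turn, a rotation vector about the tool's x, y, z in rad; "x", "y", "z": the shift along the tool's x, y, z in mm; "fingers": the opening, from -1 (shut) to 1 (fully open). A call has 1 to 5 rows; each row shifts and turns the pose as measured when the row begins, along the tool's axes as they then stand; what a row does not reach is not made up. A row lasts 1/8 s, in which the tool goes at most 62.5 mm and 10.7 degrees, less where a joint would pass 70% of its speed; a pose out of reach is approached as far as the arm can. A call is refused whole if a number of a shift passes 62.5 or a number of a turn 0.188, either way. A call with a gripper value outside its range is refused whole. The fingers move at their own pace and stop on an object; the grip force is fixed at half the most. Time passes only in rows, so rows that do not move let the fingers close. It gives the time, the measured TCP pose, the force and the opening at its end, in the units of the state.
- env.get_state(): the state, without advancing time (a new reading comes with each control period).
- cams.read_camera(name): name is "scene" or "top" or "wrist"; returns the picture (384x512x3 uint8, red, green, blue); there is no depth.
- cams.camera_info(name): a dict with "camera_matrix" (3x3 intrinsics, pixels), "k1" (the pictures are not rectified: a ray, as slopes to the right and down, at radius r is drawn at 1 + k1 r^2 times it, then the intrinsics apply), "extrinsics" (4x4, takes a point from camera to world coordinates). Camera axes: x right, y down, z forward; pixel columns grow to the right and rows downward; lengths in m; the calibration is good to about 2 mm. A picture is of the moment at which its call begins: read the wrist's pose just before it. camera_info takes no time and is no camera call; for the wrist camera it gives the pose at the moment of the call.
- env.sign_off(): hands the job in, once; it reports no verdict.
The state is a dict: "clock": time; "qpos": joint angles; "qvel": joint speeds; "joint_efforts": joint torques, N m; "position": TCP position; "eef_rot": TCP orientation; "force": force on the tool from outside, world axes, zero at the start; "torque": the same for the moment, N m; "opening": finger opening in m.
Only numpy, scipy, OpenCV 4.12 (cv2) and the standard library are available. Lean on these libraries where they do the work, as an engineer would, in place of code of your own. Each camera call takes 0.05 s, during which the arm holds its last target.

## Working session

There is one attempt and no reset: what is moved stays moved. The work goes in short steps, Python scripts to look and compute and a shell command to move; the robot and the scene stay as the last step left them, time stands still between calls to the robot, and variables do not carry over. Pictures are saved under pics/ and viewed, and the job is handed in when it is done.

```bash
mkdir -p pics
python3 - <<'E'
from plant import env,cams
import cv2,numpy as np
s=env.get_state()
for k,v in s.items(): print(k,np.round(v,4))
for n in ["scene","top","wrist"]:
    i=cams.camera_info(n); print(n,np.round(i["camera_matrix"],1).tolist(),i["k1"],np.round(i["extrinsics"],3).tolist())
    im=cams.read_camera(n); cv2.imwrite(f"pics/{n}0.png",im[:,:,::-1])
E
```

```text
clock 0.0
qpos [ 1.0482  0.2594  1.5361 -0.      1.348  -0.2028]
qvel [-0.001  -0.0009 -0.0007  0.0005  0.0015  0.0005]
joint_efforts [-5.00000e-04 -4.46023e+01 -2.90573e+01 -3.00000e-04  1.16000e-02
 -0.00000e+00]
position [0.1726 0.5217 0.2305]
eef_rot [-0.5729  0.5735  0.4134 -0.4146]
force [-0.3804  0.3349  0.6884]
torque [-0.0314 -0.1041 -0.0188]
opening 0.0856
scene [[407.5, 0.0, 259.1], [0.0, 407.5, 188.6], [0.0, 0.0, 1.0]] 0.028814093769614062 [[-0.073, 0.732, -0.677, 1.338], [0.997, 0.055, -0.048, 0.036], [0.002, -0.679, -0.734, 0.997], [0.0, 0.0, 0.0, 1.0]]
top [[383.4, 0.0, 262.7], [0.0, 383.4, 195.8], [0.0, 0.0, 1.0]] -0.0242273670739849 [[-0.018, -0.999, 0.045, 0.457], [-1.0, 0.018, 0.009, -0.025], [-0.01, -0.044, -0.999, 1.413], [0.0, 0.0, 0.0, 1.0]]
wrist [[284.2, 0.0, 257.5], [0.0, 284.2, 193.5], [0.0, 0.0, 1.0]] -0.06544268441032365 [[0.315, 0.906, 0.282, 0.1], [0.949, -0.3, -0.095, 0.546], [-0.001, 0.297, -0.955, 0.373], [0.0, 0.0, 0.0, 1.0]]
```

View pics/scene0.png

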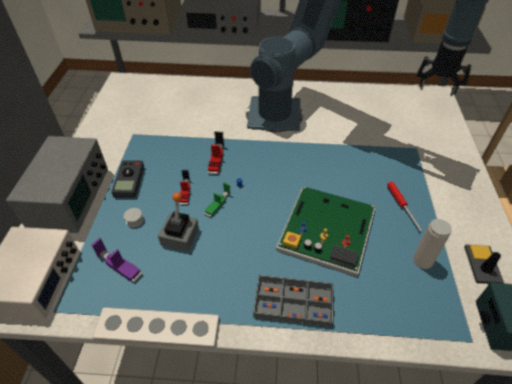

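View pics/top0.png

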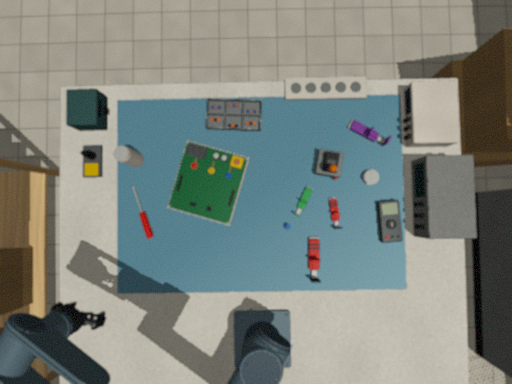

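View pics/wrist0.png

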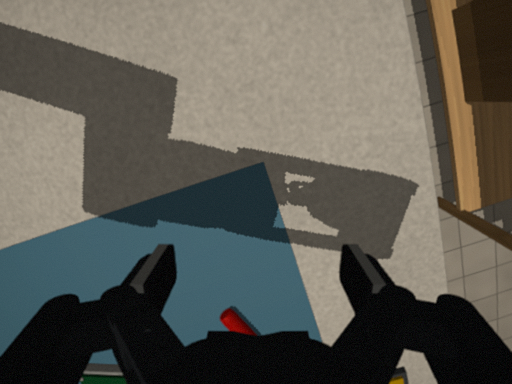

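The top view shows the smaller red probe near (335,212) and the larger one at (314,257). The board is at (208,182), and the toggle is at (328,163) with its orange ball at about (334,168). I'll enlarge these areas and set up the ray helpers.

```bash
cat > h.py <<'E'
import numpy as np,cv2
from plant import env,cams
from scipy.spatial.transform import Rotation as R
def ray(n,uv,info=None):
    i=info or cams.camera_info(n);K=np.array(i["camera_matrix"]);k=i["k1"];E=np.array(i["extrinsics"])
    d=np.array([(uv[0]-K[0,2])/K[0,0],(uv[1]-K[1,2])/K[1,1]]);p=d.copy()
    for _ in range(30): p=d/(1+k*(p@p))
    v=E[:3,:3]@np.array([p[0],p[1],1]);return E[:3,3],v
def onz(n,uv,z,info=None):
    o,v=ray(n,uv,info);return o+v*(z-o[2])/v[2]
def proj(n,P,info=None):
    i=info or cams.camera_info(n);K=np.array(i["camera_matrix"]);E=np.array(i["extrinsics"])
    c=E[:3,:3].T@(np.array(P)-E[:3,3]);p=c[:2]/c[2];p=p*(1+i["k1"]*(p@p));return K[:2,:2]@p+K[:2,2]
def two(a,uva,b,uvb,ia=None,ib=None):
    o1,v1=ray(a,uva,ia);o2,v2=ray(b,uvb,ib)
    t=np.linalg.lstsq(np.c_[v1,-v2],o2-o1,rcond=None)[0]
    p,q=o1+t[0]*v1,o2+t[1]*v2;return (p+q)/2,np.linalg.norm(p-q)
def crop(im,x0,y0,w,h,f,fn):
    c=im[y0:y0+h,x0:x0+w];cv2.imwrite(fn,cv2.resize(c,None,fx=f,fy=f,interpolation=cv2.INTER_CUBIC))
def tcp():
    s=env.get_state();q=s["eef_rot"];return np.array(s["position"]),R.from_quat([q[1],q[2],q[3],q[0]]).as_matrix(),s
E
python3 - <<'E'
import cv2
from h import *
t=cv2.imread('pics/top0.png');s=cv2.imread('pics/scene0.png')
a=cv2.resize(t[130:250,280:400],(600,600),interpolation=cv2.INTER_CUBIC);cv2.imwrite('pics/ta.png',a)
crop(t,160,130,100,100,6,'pics/tb.png')
crop(s,150,150,110,110,5,'pics/sa.png')
crop(s,270,180,120,100,6,'pics/sb.png')
print(tcp()[1].round(3))
E
```

```text
[[ 0.314 -0.001 -0.949]
 [ 0.949 -0.001  0.314]
 [-0.001 -1.     0.   ]]
```

View pics/ta.png

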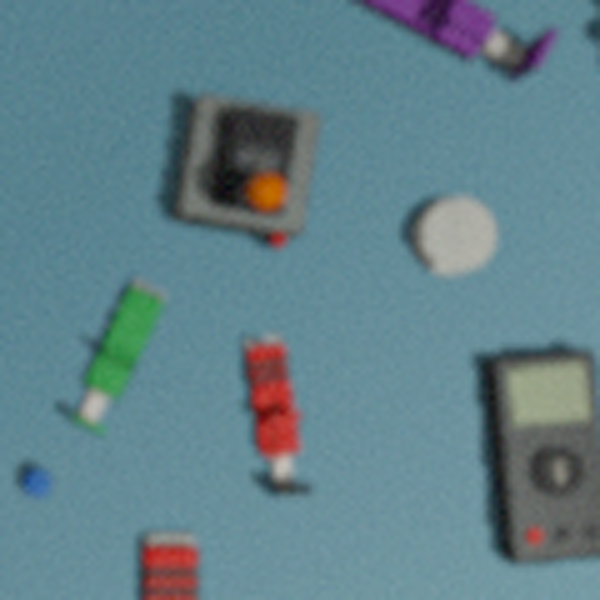

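View pics/tb.png

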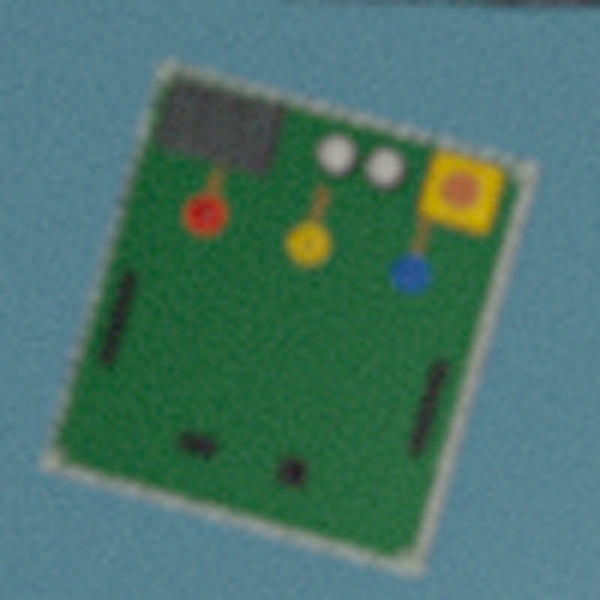

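View pics/sa.png

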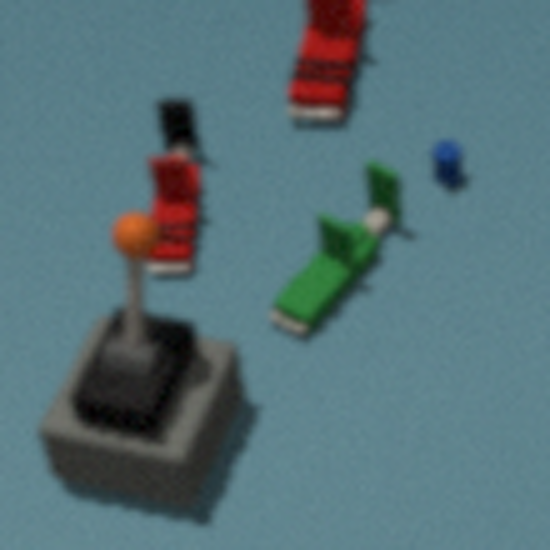

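View pics/sb.png

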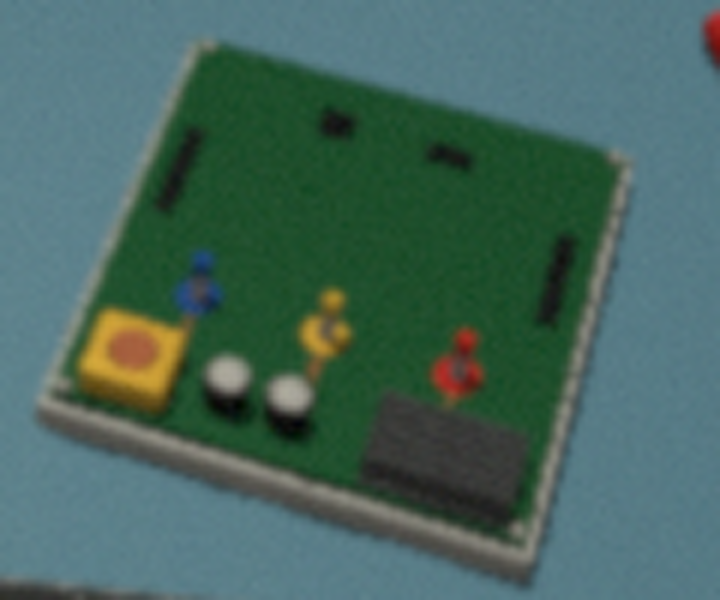

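```bash
cat > m.py <<'E'
from h import *
t=cv2.imread('pics/top0.png');s=cv2.imread('pics/scene0.png')
def cen(im,x0,y0,x1,y1,lo,hi):
    hsv=cv2.cvtColor(im,cv2.COLOR_BGR2HSV)[y0:y1,x0:x1]
    m=cv2.inRange(hsv,lo,hi)
    n,l,st,c=cv2.connectedComponentsWithStats(m)
    k=1+np.argmax(st[1:,4]);return c[k]+[x0,y0],st[k],m
ct,a,_=cen(t,300,130,350,178,(6,180,120),(20,255,255));cs,b,_=cen(s,150,150,200,260,(6,170,120),(20,255,255))
print('ball',ct,a[4],cs,b[4],*two('top',ct,'scene',cs))
S=lambda u,f,x0,y0:[(u[0]+.5)/f-.5+x0,(u[1]+.5)/f-.5+y0]
ta=lambda *u:S(u,5,280,130);tb=lambda *u:S(u,6,160,130);sa=lambda *u:S(u,5,150,150);sb=lambda *u:S(u,6,270,180)
p=lambda x:np.round(x,4)
print('board corners top');C=[]
for u in [(165,65),(535,168),(420,570),(45,463)]: C.append(onz('top',tb(*u),.025));print(p(C[-1]))
for u in [(205,45),(628,155),(530,555),(40,405)]: print('s',p(onz('scene',sb(*u),.025)))
for n,u,v,z in [('red',(457,373),(205,215),0),('yel',(325,335),(308,245),0),('blu',(197,296),(411,273),0)]:
    print(n,'foot scene',p(onz('scene',sb(*u),.025)),'top',p(onz('top',tb(*v),.025)))
for n,u in [('red',(467,338)),('yel',(333,298)),('blu',(203,258))]: print('tip scene',p(onz('scene',sb(*u),.055)))
print('box top corners z50')
for u in [(197,95),(318,112),(303,233),(180,215)]: print(p(onz('top',ta(*u),.05)))
for u in [(108,315),(238,345),(185,470),(43,432)]: print('s',p(onz('scene',sa(*u),.05)))
print('nose barrel top z16');
for u in [(247,347),(284,342)]: print(p(onz('top',ta(*u),.016)))
for u in [(150,262),(191,262)]: print('s',p(onz('scene',sa(*u),.016)))
print('fronttab top',p(onz('scene',sa(176,158),.05)),'plunger top',p(onz('scene',sa(175,101),.05)), 'top: plung',p(onz('top',ta(284,489),.05)))
E
python3 m.py
```

```text
ball [333.         167.76923077] 39 [176.69444444 195.86111111] 36 [ 0.60174324 -0.24674872  0.15052884] 0.0007043861143207266
board corners top
[0.7269 0.2611 0.025 ]
[0.6592 0.0363 0.025 ]
[0.417  0.1096 0.025 ]
[0.4855 0.3362 0.025 ]
s [0.4235 0.1162 0.025 ]
s [0.4854 0.3356 0.025 ]
s [0.73  0.263 0.025]
s [0.6652 0.0374 0.025 ]
red foot scene [0.6313 0.2372 0.025 ] top [0.6345 0.2374 0.025 ]
yel foot scene [0.6135 0.1745 0.025 ] top [0.6149 0.1749 0.025 ]
blu foot scene [0.5944 0.1121 0.025 ] top [0.5967 0.1125 0.025 ]
tip scene [0.6325 0.2371 0.055 ]
tip scene [0.6136 0.1748 0.055 ]
tip scene [0.594  0.1126 0.055 ]
box top corners z50
[ 0.6831 -0.2166  0.05  ]
[ 0.6693 -0.3028  0.05  ]
[ 0.5827 -0.2896  0.05  ]
[ 0.5972 -0.2023  0.05  ]
s [ 0.5818 -0.2821  0.05  ]
s [ 0.5987 -0.2005  0.05  ]
s [ 0.6895 -0.2143  0.05  ]
s [ 0.6695 -0.3     0.05  ]
nose barrel top z16
[ 0.5033 -0.2532  0.016 ]
[ 0.5064 -0.2802  0.016 ]
s [ 0.5098 -0.2765  0.016 ]
s [ 0.5078 -0.2506  0.016 ]
fronttab top [ 0.45   -0.2672  0.05  ] plunger top [ 0.3985 -0.2782  0.05  ] top: plung [ 0.401  -0.2713  0.05  ]
```

```bash
cat > plan.py <<'E'
# usage: plan.py x y z yawdeg  -> row suggestions for a straight path, tool pointing down (tool y = -Z)
import sys,json
from h import *
tx=np.array([float(a) for a in sys.argv[1:4]]);yaw=np.radians(float(sys.argv[4]));st=float(sys.argv[5]) if len(sys.argv)>5 else 50
p,M,s=tcp()
print('now',p.round(4),'yaw',np.degrees(np.arctan2(M[1,0],M[0,0])).round(2),'y-axis',M[:,1].round(3),'t',round(s['clock'],2))
T=np.c_[[np.cos(yaw),np.sin(yaw),0],[0,0,-1],[-np.sin(yaw),np.cos(yaw),0]]
rv=R.from_matrix(M.T@T).as_rotvec()
n=max(1,int(np.ceil(max(np.linalg.norm(tx-p)*1000/st,np.linalg.norm(rv)/.18))))
print(n,'rows, turn each',(rv/n).round(3))
out=[]
for i in range(n):
    d=M.T@((tx-p)*1000/n);out.append([round(float(x)) if st>10 else round(float(x),1) for x in d]);M=M@R.from_rotvec(rv/n).as_matrix()
print(out)
E
python3 plan.py 0.435 -0.27 0.2 5
```

```text
now [0.1727 0.5218 0.2307] yaw 71.68 y-axis [-0.001 -0.001 -1.   ] t 0.15
17 rows, turn each [ 0.     0.068 -0.   ]
[[-39, 2, -29], [-37, 2, -32], [-35, 2, -34], [-33, 2, -37], [-30, 2, -39], [-27, 2, -41], [-24, 2, -43], [-21, 2, -44], [-18, 2, -46], [-15, 2, -47], [-12, 2, -48], [-9, 2, -48], [-5, 2, -49], [-2, 2, -49], [1, 2, -49], [5, 2, -49], [8, 2, -48]]
```

```bash
python3 -m crank '[{"x":-39,"y":2,"z":-30,"wy":0.068},{"x":-37,"y":2,"z":-33,"wy":0.068},{"x":-35,"y":2,"z":-35,"wy":0.068},{"x":-33,"y":2,"z":-37,"wy":0.068},{"x":-30,"y":2,"z":-39,"wy":0.068}]' && python3 plan.py 0.435 -0.27 0.2 5
```

```text
invalid input at $[0]: expected keys wx, wy, wz, x, y, z, fingers
```

```bash
python3 -m crank '[{"x":-39,"y":2,"z":-30,"wx":0,"wy":0.068,"wz":0,"fingers":1},{"x":-37,"y":2,"z":-33,"wx":0,"wy":0.068,"wz":0,"fingers":1},{"x":-35,"y":2,"z":-35,"wx":0,"wy":0.068,"wz":0,"fingers":1},{"x":-33,"y":2,"z":-37,"wx":0,"wy":0.068,"wz":0,"fingers":1},{"x":-30,"y":2,"z":-39,"wx":0,"wy":0.068,"wz":0,"fingers":1}]' && python3 plan.py 0.435 -0.27 0.2 5
```

```text
clock: 0.78
position: [0.2527, 0.2837, 0.2189]
eef_rot: [-0.635, 0.636, 0.309, -0.31]
force: [1.7, -0.6, -0.2]
opening: 0.0853
now [0.2527 0.2837 0.2189] yaw 51.97 y-axis [-0.001 -0.002 -1.   ] t 0.78
12 rows, turn each [ 0.     0.068 -0.   ]
[[-27, 2, -40], [-24, 2, -42], [-21, 2, -44], [-18, 2, -45], [-15, 2, -46], [-12, 2, -47], [-9, 2, -48], [-5, 2, -48], [-2, 2, -49], [1, 2, -49], [5, 2, -48], [8, 2, -48]]
```

Tracking is good.

```bash
python3 -m crank '[{"x":-27,"y":2,"z":-40,"wx":0,"wy":0.068,"wz":0,"fingers":1},{"x":-24,"y":2,"z":-42,"wx":0,"wy":0.068,"wz":0,"fingers":1},{"x":-21,"y":2,"z":-44,"wx":0,"wy":0.068,"wz":0,"fingers":1},{"x":-18,"y":2,"z":-45,"wx":0,"wy":0.068,"wz":0,"fingers":1},{"x":-15,"y":2,"z":-46,"wx":0,"wy":0.068,"wz":0,"fingers":1}]' && python3 -m crank '[{"x":-12,"y":2,"z":-47,"wx":0,"wy":0.068,"wz":0,"fingers":1},{"x":-9,"y":2,"z":-48,"wx":0,"wy":0.068,"wz":0,"fingers":1},{"x":-5,"y":2,"z":-48,"wx":0,"wy":0.068,"wz":0,"fingers":1},{"x":-2,"y":2,"z":-49,"wx":0,"wy":0.068,"wz":0,"fingers":1},{"x":1,"y":2,"z":-49,"wx":0,"wy":0.068,"wz":0,"fingers":1}]' && python3 plan.py 0.435 -0.27 0.2 5
```

```text
clock: 1.4
position: [0.3286, 0.046, 0.2093]
eef_rot: [-0.679, 0.681, 0.195, -0.194]
force: [0.4, 0.8, 0.6]
opening: 0.0854
clock: 2.02
position: [0.402, -0.1949, 0.1997]
eef_rot: [-0.703, 0.704, 0.073, -0.07]
force: [-0.4, 0.0, -0.0]
opening: 0.0854
now [ 0.402  -0.1949  0.1997] yaw 11.61 y-axis [ 0.004 -0.002 -1.   ] t 2.02
2 rows, turn each [0.001 0.058 0.002]
[[9, 0, -40], [11, 0, -40]]
```

```bash
python3 -m crank '[{"x":9,"y":0,"z":-40,"wx":0,"wy":0.058,"wz":0,"fingers":1},{"x":11,"y":0,"z":-40,"wx":0,"wy":0.058,"wz":0,"fingers":1},{"x":0,"y":0,"z":0,"wx":0,"wy":0,"wz":0,"fingers":1}]'
python3 - <<'E'
from h import *
import pickle
i=cams.camera_info('wrist');im=cams.read_camera('wrist');cv2.imwrite('pics/w1.png',im[:,:,::-1]);pickle.dump(i,open('w1.pkl','wb'))
print(tcp()[0].round(4))
E
```

```text
clock: 2.4
position: [0.4361, -0.2762, 0.1985]
eef_rot: [-0.706, 0.707, 0.029, -0.026]
force: [-0.4, 0.8, -0.0]
opening: 0.0853
[ 0.4353 -0.2745  0.1983]
```

View pics/w1.png

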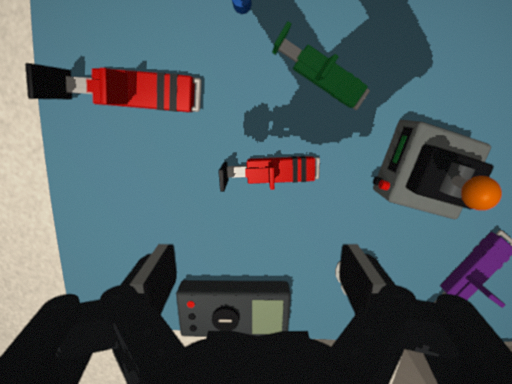

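The wrist view shows the small red probe, with its black tab near (224,176), front tab near (271,170) and nose near (319,168). I'll zoom in to measure it.

Run:
```python
from h import *
im=cv2.imread('pics/w1.png');crop(im,205,135,130,75,6,'pics/w1c.png')
```

```text
(no output)
```

View pics/w1c.png

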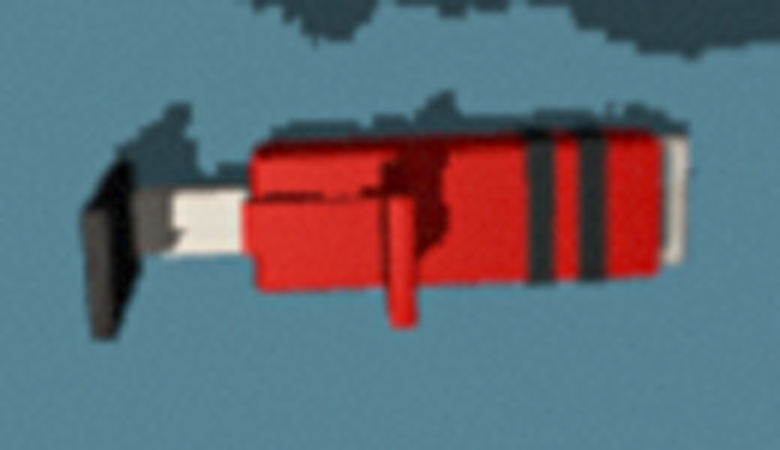

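Run:
```python
from h import *
import pickle
i=pickle.load(open('w1.pkl','rb'))
f=lambda u,v,z:onz('wrist',[(u+.5)/6-.5+205,(v+.5)/6-.5+135],z,i)[:2]
a=f(414,262,.05);b=f(88,275,.05)
print('front outer',a.round(4),'plung outer',b.round(4),'dist',np.linalg.norm(a-b),'yaw',np.degrees(np.arctan2(*(a-b)[::-1])))
print('mid',(a+b)/2)
e=[f(414,200,.05),f(415,326,.05)];print('tab edge',e, np.linalg.norm(e[0]-e[1]))
l=[f(253,146,.016),f(253,290,.016)];r=[f(660,132,.016),f(660,277,.016)]
lm=np.mean(l,0);rm=np.mean(r,0);d=rm-lm;print('barrel',lm,rm,np.linalg.norm(d),'w',np.linalg.norm(l[0]-l[1]),'yaw',np.degrees(np.arctan2(d[1],d[0])))
print('grip from nose',rm-d/np.linalg.norm(d)*.079)
```

```text
front outer [ 0.4527 -0.2724] plung outer [ 0.3956 -0.2792] dist 0.057532438004999686 yaw 6.721514731273982
mid [ 0.42417194 -0.27579544]
tab edge [array([ 0.45170098, -0.26134631]), array([ 0.454018  , -0.28410874])] 0.022880053960724244
barrel [ 0.42335141 -0.27467993] [ 0.50233668 -0.26585003] 0.07947729345296911 w 0.028737161774568087 yaw 6.378705347538108
grip from nose [ 0.42382575 -0.2746269 ]
```

```bash
python3 plan.py 0.430 -0.2745 0.07 6.4 50
```

```text
now [ 0.4353 -0.2745  0.1983] yaw 4.52 y-axis [ 0.002  0.    -1.   ] t 2.45
3 rows, turn each [-0.    -0.011  0.001]
[[-2, 43, 0], [-2, 43, 0], [-2, 43, 0]]
```

```bash
python3 -m crank '[{"x":-2,"y":43,"z":0,"wx":0,"wy":-0.011,"wz":0.001,"fingers":1},{"x":-2,"y":43,"z":0,"wx":0,"wy":-0.011,"wz":0.001,"fingers":1},{"x":-2,"y":42,"z":0,"wx":0,"wy":-0.011,"wz":0.001,"fingers":1},{"x":0,"y":0,"z":0,"wx":0,"wy":0,"wz":0,"fingers":1}]' && python3 plan.py 0.430 -0.2745 0.02 6.4 30
```

```text
clock: 2.95
position: [0.4283, -0.2705, 0.0686]
eef_rot: [0.706, -0.705, -0.041, 0.042]
force: [-0.8, -0.1, -0.0]
opening: 0.0854
now [ 0.4283 -0.2705  0.0686] yaw 6.73 y-axis [-0.001  0.001 -1.   ] t 2.95
2 rows, turn each [-0.001  0.003 -0.   ]
[[1, 24, -2], [1, 24, -2]]
```

```bash
python3 -m crank '[{"x":1,"y":24,"z":-2,"wx":0,"wy":0.003,"wz":0,"fingers":1},{"x":1,"y":24,"z":-2,"wx":0,"wy":0.003,"wz":0,"fingers":1},{"x":0,"y":0,"z":0,"wx":0,"wy":0,"wz":0,"fingers":1}]' && python3 plan.py 0.430 -0.2745 0.02 6.4 5
python3 - <<'E'
from h import *
im=cams.read_camera('wrist');cv2.imwrite('pics/w2.png',im[:,:,::-1])
E
```

```text
clock: 3.32
position: [0.4332, -0.2743, 0.0252]
eef_rot: [-0.705, 0.707, 0.042, -0.039]
force: [0.7, -0.2, 0.9]
opening: 0.0851
now [ 0.4332 -0.2743  0.0252] yaw 6.51 y-axis [ 0.004 -0.003 -1.   ] t 3.33
2 rows, turn each [0.002 0.001 0.002]
[[-1.6, 2.6, 0.1], [-1.6, 2.6, 0.1]]
```

View pics/w2.png

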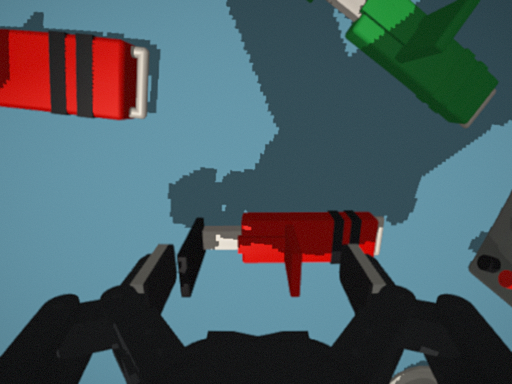

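Both tabs are between the fingers: the plunger tab is at (190,258), the front tab at (293,262), and the fingers are at 172 and 345. I'll lower the last 4–5 mm and pinch.

```bash
python3 -m crank '[{"x":-2,"y":5,"z":0,"wx":0.003,"wy":0,"wz":0.003,"fingers":1},{"x":0,"y":0,"z":0,"wx":0,"wy":0,"wz":0,"fingers":-1},{"x":0,"y":0,"z":0,"wx":0,"wy":0,"wz":0,"fingers":-1},{"x":0,"y":0,"z":0,"wx":0,"wy":0,"wz":0,"fingers":-1},{"x":0,"y":0,"z":0,"wx":0,"wy":0,"wz":0,"fingers":-1}]' && python3 -m crank '[{"x":0,"y":0,"z":0,"wx":0,"wy":0,"wz":0,"fingers":-1},{"x":0,"y":0,"z":0,"wx":0,"wy":0,"wz":0,"fingers":-1}]' &&python3 - <<'E'
from h import *
im=cams.read_camera('wrist');cv2.imwrite('pics/w3.png',im[:,:,::-1])
p,M,s=tcp();print(p,M.round(3),s['opening'])
E
```

```text
clock: 4.0
position: [0.437, -0.2787, 0.0286]
eef_rot: [-0.702, 0.71, 0.045, -0.036]
force: [-0.3, -0.2, -1.0]
opening: 0.0377
clock: 4.25
position: [0.4367, -0.2785, 0.0285]
eef_rot: [-0.702, 0.71, 0.045, -0.036]
force: [1.1, 0.2, -2.1]
opening: 0.0383
[ 0.43664795 -0.27841966  0.02842011] [[ 0.993  0.013 -0.114]
 [ 0.114 -0.011  0.993]
 [ 0.012 -1.    -0.012]] 0.037899209869641896
```

View pics/w3.png

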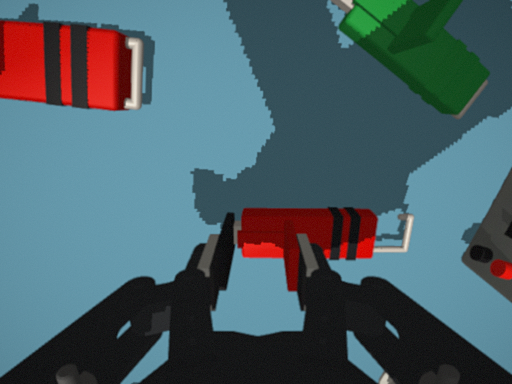

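The hook is out: its crossbar is near (408,232) and the nose near (375,235). But the tool drifted up to z=28 mm, so the pads hold only the tops of the tabs. I'll open partway, go lower and pinch again.

```bash
python3 -m crank '[{"x":0,"y":0,"z":0,"wx":0,"wy":0,"wz":0,"fingers":0.65},{"x":0,"y":0,"z":0,"wx":0,"wy":0,"wz":0,"fingers":0.65},{"x":0,"y":0,"z":0,"wx":0,"wy":0,"wz":0,"fingers":0.65}]' && python3 plan.py 0.433 -0.2745 0.018 6.4 5
python3 - <<'E'
from h import *
import pickle
i=cams.camera_info('wrist');im=cams.read_camera('wrist');cv2.imwrite('pics/w4.png',im[:,:,::-1]);pickle.dump(i,open('w4.pkl','wb'))
E
```

```text
clock: 4.68
position: [0.4364, -0.2783, 0.028]
eef_rot: [-0.702, 0.71, 0.044, -0.036]
force: [-0.0, 0.3, 0.4]
opening: 0.0703
now [ 0.4364 -0.2783  0.028 ] yaw 6.52 y-axis [ 0.013 -0.01  -1.   ] t 4.67
3 rows, turn each [0.004 0.001 0.004]
[[-1.0, 3.3, 1.4], [-1.0, 3.3, 1.4], [-1.0, 3.3, 1.4]]
```

View pics/w4.png

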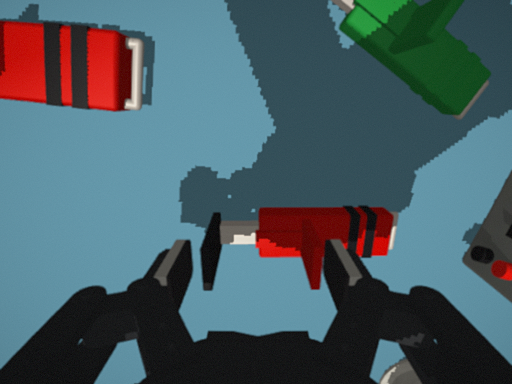

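```bash
python3 -m crank '[{"x":0,"y":4,"z":1,"wx":0.005,"wy":0,"wz":0.005,"fingers":0.7},{"x":0,"y":4,"z":1,"wx":0.005,"wy":0,"wz":0.005,"fingers":0.7},{"x":0,"y":3,"z":1,"wx":0.005,"wy":0,"wz":0.005,"fingers":0.7}]' && python3 plan.py 0.436 -0.2745 0.018 6.4 5
```

```text
clock: 5.1
position: [0.4362, -0.2753, 0.0165]
eef_rot: [0.707, -0.705, -0.039, 0.042]
force: [0.8, -0.5, -0.9]
opening: 0.0723
now [ 0.4362 -0.2753  0.0165] yaw 6.51 y-axis [-0.005  0.003 -1.   ] t 5.1
1 rows, turn each [-0.004  0.002 -0.004]
[[-0.1, -1.5, 0.8]]
```

```bash
python3 -m crank '[{"x":0,"y":-1,"z":0,"wx":-0.004,"wy":0,"wz":-0.004,"fingers":0.3},{"x":0,"y":0,"z":0,"wx":0,"wy":0,"wz":0,"fingers":-1},{"x":0,"y":0,"z":0,"wx":0,"wy":0,"wz":0,"fingers":-1},{"x":0,"y":0,"z":0,"wx":0,"wy":0,"wz":0,"fingers":-1},{"x":0,"y":0,"z":0,"wx":0,"wy":0,"wz":0,"fingers":-1}]'
python3 - <<'E'
from h import *
import pickle
i=cams.camera_info('wrist');im=cams.read_camera('wrist');cv2.imwrite('pics/w5.png',im[:,:,::-1]);pickle.dump(i,open('w5.pkl','wb'))
p,M,s=tcp();print(p,M.round(3),s['opening'],s['force'])
E
```

```text
clock: 5.72
position: [0.4397, -0.277, 0.0199]
eef_rot: [-0.704, 0.708, 0.042, -0.038]
force: [0.7, -0.3, -1.2]
opening: 0.0382
[ 0.43971157 -0.2769452   0.01983214] [[ 0.994  0.007 -0.113]
 [ 0.113 -0.005  0.994]
 [ 0.006 -1.    -0.005]] 0.03857593664847791 [-0.39770672  0.30032279  0.62410667]
```

View pics/w5.png

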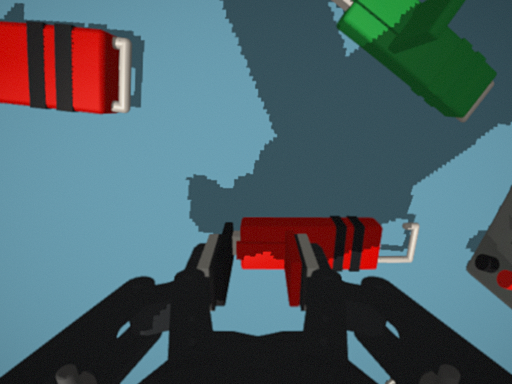

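```bash
python3 -m crank '[{"x":0,"y":-15,"z":0,"wx":0,"wy":0,"wz":0,"fingers":-1},{"x":0,"y":-30,"z":0,"wx":0,"wy":0,"wz":0,"fingers":-1},{"x":0,"y":-40,"z":0,"wx":0,"wy":0,"wz":0,"fingers":-1},{"x":0,"y":-25,"z":0,"wx":0,"wy":0,"wz":0,"fingers":-1},{"x":0,"y":0,"z":0,"wx":0,"wy":0,"wz":0,"fingers":-1}]'
python3 - <<'E'
from h import *
import pickle
p,M,s=tcp();i=cams.camera_info('wrist');im=cams.read_camera('wrist');cv2.imwrite('pics/w6.png',im[:,:,::-1]);pickle.dump((i,p,M),open('w6.pkl','wb'))
print(p,M.round(3),s['opening'],s['force'])
E
python3 plan.py 0.54 0.26 0.14 -17
```

```text
clock: 6.4
position: [0.4383, -0.2762, 0.1353]
eef_rot: [-0.704, 0.707, 0.042, -0.038]
force: [-0.0, 0.5, -1.4]
opening: 0.0384
[ 0.43833266 -0.2761635   0.13527742] [[ 0.994  0.006 -0.113]
 [ 0.113 -0.004  0.994]
 [ 0.006 -1.    -0.005]] 0.038354653995216474 [-0.02301759  0.51574412 -1.36179093]
now [ 0.4378 -0.2756  0.134 ] yaw 6.47 y-axis [ 0.005 -0.002 -1.   ] t 6.45
11 rows, turn each [0.    0.037 0.   ]
[[15, -1, 47], [13, -1, 48], [11, -1, 48], [9, -1, 49], [8, -1, 49], [6, -1, 49], [4, -1, 49], [2, -1, 50], [0, -1, 50], [-2, -1, 50], [-4, -1, 49]]
```

View pics/w6.png

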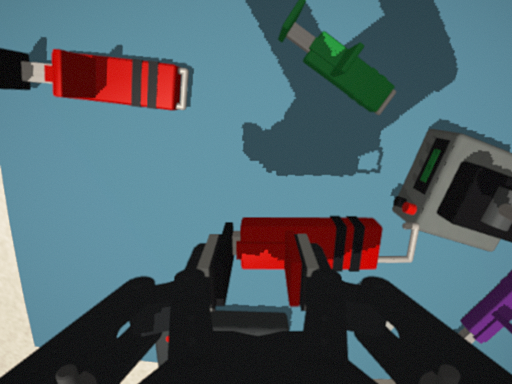

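The probe lifted firmly and sits as before in the image: nose edge near x=381, hook crossbar near (412,240). I'll measure nose and hook in the tool frame.

Run:
```python
from h import *
im=cv2.imread('pics/w6.png');crop(im,300,200,130,80,6,'pics/w6c.png')
```

```text
(no output)
```

View pics/w6c.png

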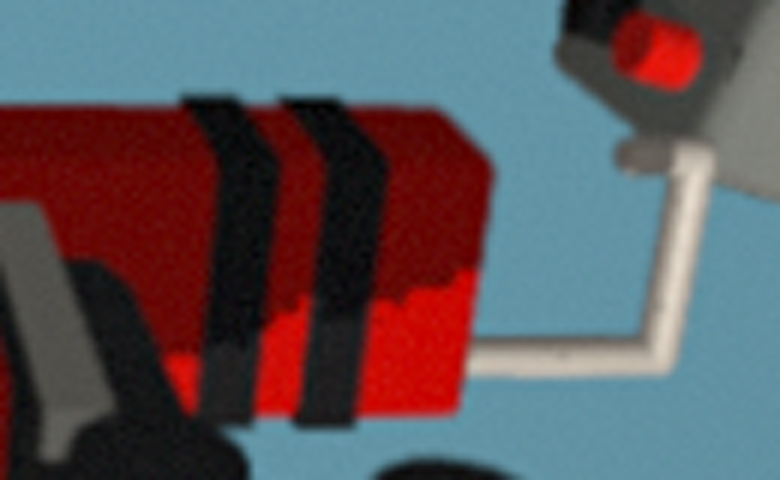

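Run:
```python
from h import *
import pickle
i,p,M=pickle.load(open('w6.pkl','rb'))
u0=p[2]-.020
def f(u,v,h):
    P=onz('wrist',[(u+.5)/6-.5+300,(v+.5)/6-.5+200],u0+h,i);return (M.T@(P-p)*1000).round(1)
print('nose corners',f(492,170,.016),f(460,412,.016))
print('cross center ends',f(692,150,.008),f(660,362,.008),'inner',f(670,170,.008),f(645,335,.008))
print('shank',f(490,357,.008),f(620,357,.008))
print('lip end',f(630,155,.008))
```

```text
nose corners [70.5  4.4 10.1] [ 71.    4.5 -16.4]
cross center ends [94.9 12.5  8.5] [ 95.8  12.6 -15.9] inner [93.  12.5  6.3] [ 93.6  12.6 -12.6]
shank [ 77.2  12.5 -14.9] [ 91.3  12.6 -15.2]
lip end [88.5 12.5  8. ]
```

```bash
python3 -m crank '[{"x":15,"y":-1,"z":48,"wx":0,"wy":0.037,"wz":0,"fingers":-1},{"x":14,"y":-1,"z":48,"wx":0,"wy":0.037,"wz":0,"fingers":-1},{"x":12,"y":-1,"z":48,"wx":0,"wy":0.037,"wz":0,"fingers":-1},{"x":10,"y":-1,"z":49,"wx":0,"wy":0.037,"wz":0,"fingers":-1},{"x":9,"y":-1,"z":49,"wx":0,"wy":0.037,"wz":0,"fingers":-1}]' && python3 plan.py 0.556 0.264 0.14 -16.8
```

```text
clock: 7.08
position: [0.4867, -0.027, 0.1324]
eef_rot: [0.707, -0.706, 0.032, -0.029]
force: [0.7, 0.4, -0.6]
opening: 0.0383
now [ 0.4867 -0.027   0.1324] yaw -4.96 y-axis [-0.004  0.001 -1.   ] t 7.08
6 rows, turn each [-0.     0.034 -0.001]
[[7, -1, 49], [6, -1, 50], [4, -1, 50], [2, -1, 50], [0, -1, 50], [-1, -1, 50]]
```

```bash
python3 -m crank '[{"x":7,"y":-2,"z":49,"wx":0,"wy":0.035,"wz":0,"fingers":-1},{"x":6,"y":-2,"z":50,"wx":0,"wy":0.035,"wz":0,"fingers":-1},{"x":4,"y":-2,"z":50,"wx":0,"wy":0.035,"wz":0,"fingers":-1},{"x":2,"y":-1,"z":50,"wx":0,"wy":0.035,"wz":0,"fingers":-1},{"x":0,"y":-1,"z":45,"wx":0,"wy":0.035,"wz":0,"fingers":-1}]' && python3 plan.py 0.556 0.264 0.14 -16.8
```

```text
clock: 7.7
position: [0.5398, 0.2197, 0.1323]
eef_rot: [-0.7, 0.701, -0.101, 0.088]
force: [1.1, -0.6, -1.0]
opening: 0.0384
now [0.5398 0.2197 0.1323] yaw -15.33 y-axis [-0.018  0.001 -1.   ] t 7.7
1 rows, turn each [ 0.004  0.026 -0.017]
[[4, -8, 47]]
```

```bash
python3 -m crank '[{"x":2,"y":-5,"z":28,"wx":0.002,"wy":0.015,"wz":-0.009,"fingers":-1},{"x":2,"y":-3,"z":16,"wx":0.002,"wy":0.01,"wz":-0.008,"fingers":-1},{"x":0,"y":0,"z":0,"wx":0,"wy":0,"wz":0,"fingers":-1}]' && python3 plan.py 0.556 0.264 0.14 -16.8
python3 - <<'E'
from h import *
import pickle
p,M,s=tcp();i=cams.camera_info('wrist');im=cams.read_camera('wrist');cv2.imwrite('pics/w7.png',im[:,:,::-1]);pickle.dump((i,p,M),open('w7.pkl','wb'))
E
```

```text
clock: 8.07
position: [0.5533, 0.2646, 0.135]
eef_rot: [-0.699, 0.701, -0.104, 0.099]
force: [-0.3, -1.0, -1.0]
opening: 0.0385
now [0.5533 0.2646 0.135 ] yaw -16.57 y-axis [-0.008 -0.002 -1.   ] t 8.07
1 rows, turn each [ 0.004  0.004 -0.007]
[[3, -5, 0]]
```

View pics/w7.png

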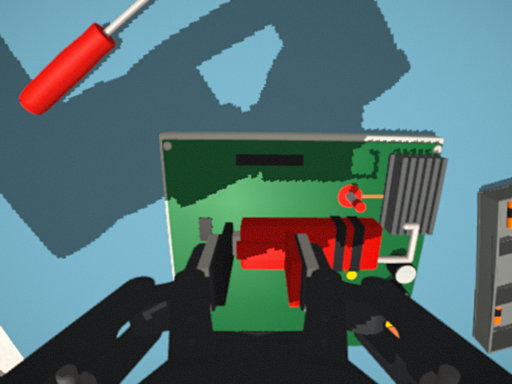

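Run:
```python
from h import *
im=cv2.imread('pics/w7.png');crop(im,320,165,100,75,8,'pics/w7c.png')
```

```text
(no output)
```

View pics/w7c.png

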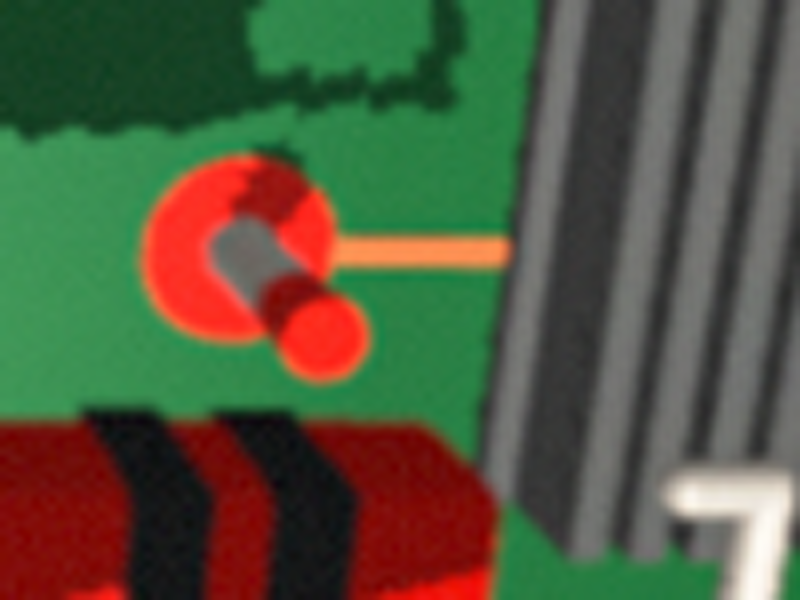

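Run:
```python
from h import *
import pickle
i,p,M=pickle.load(open('w7.pkl','rb'))
def f(u,v,z):
    P=onz('wrist',[(u+.5)/8-.5+320,(v+.5)/8-.5+165],z,i);return P.round(4),(M.T@(P-p)*1000).round(1)
print('tip',f(325,338,.055));print('disc',f(239,249,.025))
g=lambda u,v,z:onz('wrist',[u,v],z,i)
a,b=g(162,134,.025),g(442,141,.025);d=b-a;print('edge yaw',np.degrees(np.arctan2(d[1],d[0])),np.linalg.norm(d))
```

```text
tip (array([0.6333, 0.2357, 0.055 ]), array([85.4, 79.5, -4.6]))
disc (array([0.6333, 0.2358, 0.025 ]), array([ 85.6, 109.5,  -4.4]))
edge yaw -17.716954591579803 0.2510770529035066
```

```bash
python3 plan.py 0.5569 0.263 0.09 -17.2 25
```

```text
now [0.5529 0.2638 0.1348] yaw -16.61 y-axis [-0.009 -0.003 -1.   ] t 8.12
2 rows, turn each [ 0.002  0.005 -0.004]
[[2, 22, 0], [2, 22, 0]]
```

```bash
python3 -m crank '[{"x":2,"y":22,"z":0,"wx":0.002,"wy":0.005,"wz":-0.004,"fingers":-1},{"x":2,"y":22,"z":0,"wx":0.002,"wy":0.005,"wz":-0.004,"fingers":-1},{"x":0,"y":0,"z":0,"wx":0,"wy":0,"wz":0,"fingers":-1}]' && python3 plan.py 0.5569 0.263 0.09 -17.2 5
python3 - <<'E'
from h import *
import pickle
p,M,s=tcp();i=cams.camera_info('wrist');im=cams.read_camera('wrist');cv2.imwrite('pics/w8.png',im[:,:,::-1]);pickle.dump((i,p,M),open('w8.pkl','wb'))
crop(im[:,:,::-1],300,180,130,95,6,'pics/w8c.png')
E
```

```text
clock: 8.5
position: [0.5557, 0.2581, 0.0892]
eef_rot: [-0.698, 0.7, -0.107, 0.106]
force: [-1.0, -0.3, 0.0]
opening: 0.0379
now [0.5557 0.2581 0.0892] yaw -17.37 y-axis [-0.002 -0.003 -1.   ] t 8.5
2 rows, turn each [ 0.002 -0.001 -0.   ]
[[-0.2, -0.4, 2.5], [-0.2, -0.4, 2.5]]
```

View pics/w8c.png

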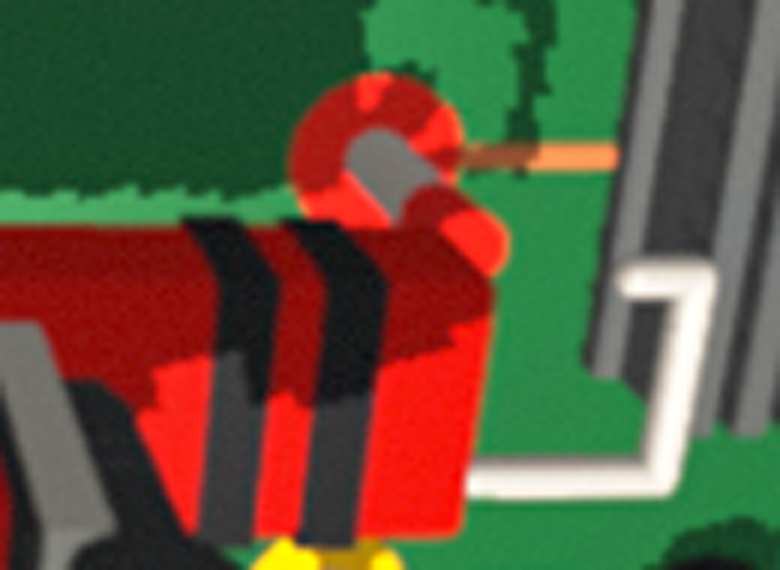

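Run:
```python
from h import *
import pickle
i,p,M=pickle.load(open('w8.pkl','rb'))
def f(u,v,z):
    P=onz('wrist',[(u+.5)/6-.5+300,(v+.5)/6-.5+180],z,i);return P.round(4),(M.T@(P-p)*1000).round(1)
print('tip right edge',f(509,245,.055));print('disc',f(376,160,.025))
u0=p[2]-.02
for u,v in [(690,268),(660,475)]: print('cross c',f(u,v,u0+.008))
print('nose',f(493,285,u0+.016),f(462,538,u0+.016));print(proj('wrist',[0.6333,.2358,.055],i),'->crop',(proj('wrist',[0.6333,.2358,.055],i)-[300,180])*6)
```

```text
tip right edge (array([0.6382, 0.2343, 0.055 ]), array([85.8, 34.2,  2.1]))
disc (array([0.6334, 0.2351, 0.025 ]), array([81.1, 64.2,  1.5]))
cross c (array([0.6481, 0.2383, 0.0772]), array([94.1, 11.9,  8.8]))
cross c (array([0.642 , 0.2155, 0.0772]), array([ 95.1,  12. , -14.8]))
nose (array([0.6258, 0.2473, 0.0852]), array([70.1,  3.9, 10.7])) (array([0.6183, 0.2207, 0.0852]), array([ 70.8,   4. , -16.9]))
[377.13628942 220.4931626 ] ->crop [462.81773654 242.95897558]
```

```bash
python3 -m crank '[{"x":0,"y":0,"z":3,"wx":0.002,"wy":0,"wz":0,"fingers":-1},{"x":0,"y":0,"z":2,"wx":0.001,"wy":0,"wz":0,"fingers":-1},{"x":0,"y":0,"z":0,"wx":0,"wy":0,"wz":0,"fingers":-1}]' && python3 plan.py 0.5569 0.263 0.046 -17.2 15
python3 - <<'E'
from h import *
import pickle
p,M,s=tcp();i=cams.camera_info('wrist');im=cams.read_camera('wrist');pickle.dump((i,p,M),open('w9.pkl','wb'))
crop(im[:,:,::-1],300,180,130,95,6,'pics/w9c.png')
print(M.T@(np.array([.6334,.2355,.04])-p)*1000)
E
```

```text
clock: 8.93
position: [0.5596, 0.2628, 0.0931]
eef_rot: [0.7, -0.698, 0.106, -0.109]
force: [-0.6, 0.4, -1.0]
opening: 0.0386
now [0.5596 0.2628 0.0931] yaw -17.42 y-axis [ 0.005  0.002 -1.   ] t 8.93
4 rows, turn each [-0.001 -0.001  0.001]
[[-1, 12, 0], [-1, 12, 0], [-1, 12, 0], [-1, 12, 0]]
[78.36822056 53.44897573 -4.10437202]
```

View pics/w9c.png

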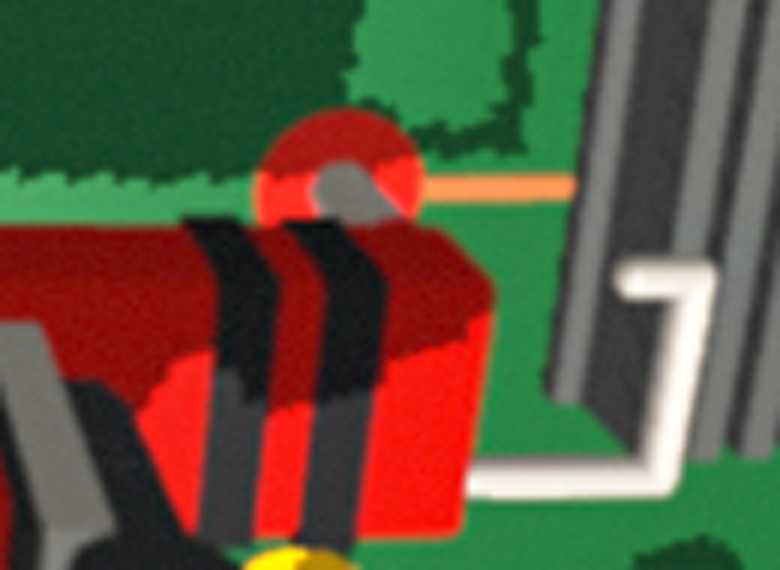

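```bash
python3 -m crank '[{"x":-2,"y":7,"z":-1,"wx":-0.001,"wy":0,"wz":0.002,"fingers":-1},{"x":-1,"y":6,"z":0,"wx":-0.001,"wy":0,"wz":0.002,"fingers":-1}]'
python3 - <<'E'
from h import *
p,M,s=tcp();print(p,M[:,1].round(4),M.T@(np.array([.6334,.2355,.04])-p)*1000)
E
```

```text
clock: 9.22
position: [0.5566, 0.263, 0.0802]
eef_rot: [0.699, -0.699, 0.106, -0.107]
force: [0.8, -0.8, -1.2]
opening: 0.0386
[0.55662651 0.26300244 0.08015411] [ 0.0015  0.0011 -1.    ] [81.43986203 40.23950719 -3.3521543 ]
```

Post is on target in the tool frame (81.4, −3.4). I'll lower it over the post.

```bash
python3 -m crank '[{"x":0,"y":7,"z":0,"wx":0,"wy":0,"wz":0,"fingers":-1},{"x":0,"y":7,"z":0,"wx":0,"wy":0,"wz":0,"fingers":-1}]'
python3 - <<'E'
from h import *
p,M,s=tcp();print(p,M[:,1].round(4),M.T@(np.array([.6334,.2355,.04])-p)*1000)
im=cams.read_camera('wrist')
crop(im[:,:,::-1],300,180,130,95,6,'pics/w10c.png')
E
```

```text
clock: 9.48
position: [0.5562, 0.2631, 0.0647]
eef_rot: [0.699, -0.699, 0.107, -0.107]
force: [-0.3, 0.3, -1.3]
opening: 0.0386
[0.5562113  0.26307527 0.06474683] [ 7.e-04  9.e-04 -1.e+00] [81.8928717  24.77240022 -3.28347488]
```

View pics/w10c.png

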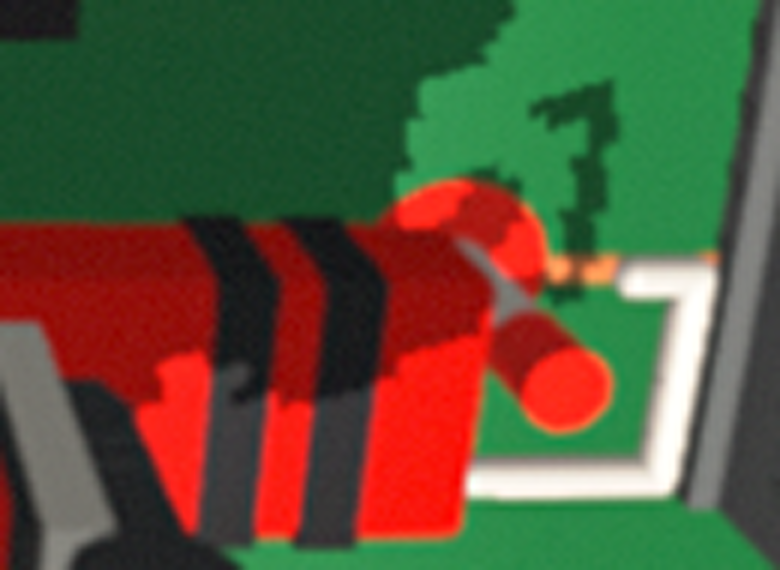

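The post tip, at (567,388) in the crop, stands inside the hook loop. I'll go down to the board.

```bash
python3 -m crank '[{"x":0,"y":7,"z":0,"wx":0,"wy":0,"wz":0,"fingers":-1},{"x":0,"y":6,"z":0,"wx":0,"wy":0,"wz":0,"fingers":-1},{"x":0,"y":3,"z":0,"wx":0,"wy":0,"wz":0,"fingers":-1}]'
python3 - <<'E'
from h import *
p,M,s=tcp();print(p,M[:,1].round(4),M.T@(np.array([.6334,.2355,.04])-p)*1000)
im=cams.read_camera('wrist')
crop(im[:,:,::-1],300,180,130,95,6,'pics/w11c.png')
E
```

```text
clock: 9.9
position: [0.5555, 0.2628, 0.0462]
eef_rot: [0.699, -0.699, 0.107, -0.106]
force: [-0.2, 0.3, -1.2]
opening: 0.0383
[0.55553672 0.2627963  0.04622763] [-1.4e-03  4.0e-04 -1.0e+00] [82.47147501  6.10747361 -2.77784024]
```

View pics/w11c.png

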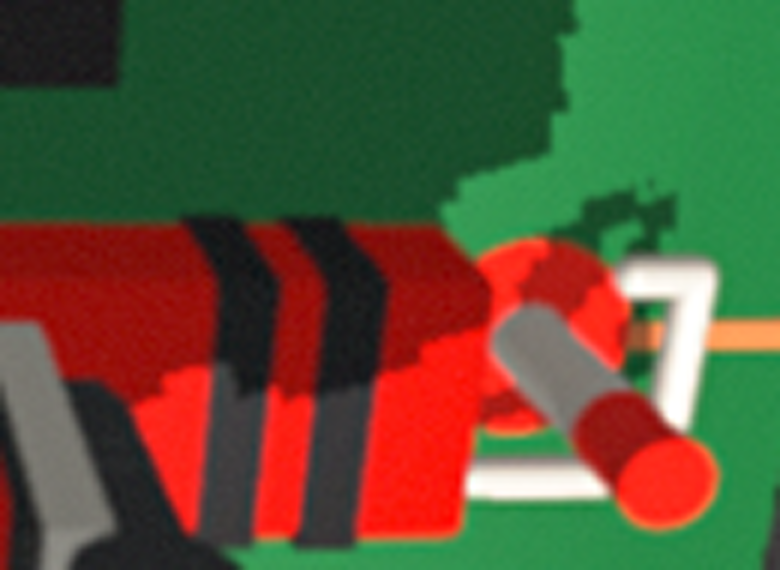

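The hook is around the post near the board. I'll ease down until it touches.

```bash
for k in 1 ; do python3 -m crank '[{"x":0,"y":1.5,"z":0,"wx":0,"wy":0,"wz":0,"fingers":-1},{"x":0,"y":1,"z":0,"wx":0,"wy":0,"wz":0,"fingers":-1}]'; done
```

```text
clock: 10.2
position: [0.5557, 0.2628, 0.0447]
eef_rot: [0.699, -0.699, 0.107, -0.107]
force: [-4.3, -1.7, 9.3]
opening: 0.0383
```

```bash
python3 -m crank '[{"x":0,"y":0,"z":0,"wx":0,"wy":0,"wz":0,"fingers":0.3},{"x":0,"y":0,"z":0,"wx":0,"wy":0,"wz":0,"fingers":0.6},{"x":0,"y":0,"z":0,"wx":0,"wy":0,"wz":0,"fingers":1},{"x":0,"y":0,"z":0,"wx":0,"wy":0,"wz":0,"fingers":1}]'
python3 - <<'E'
from h import *
p,M,s=tcp();print(p,M[:,1].round(4))
im=cams.read_camera('wrist');cv2.imwrite('pics/w12.png',im[:,:,::-1])
E
```

```text
clock: 10.7
position: [0.5568, 0.263, 0.0455]
eef_rot: [0.699, -0.699, 0.106, -0.107]
force: [-0.1, -0.6, -0.1]
opening: 0.0854
[0.5567773  0.2629617  0.04550462] [ 1.6e-03  9.0e-04 -1.0e+00]
```

View pics/w12.png

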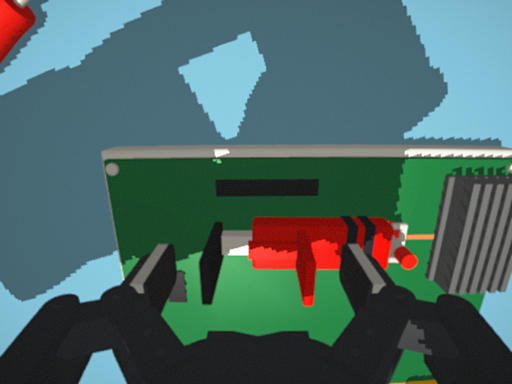

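The probe released and clamped the post near (400,245). Both tabs are clear of the fingers, so I'll lift straight up and check.

```bash
python3 -m crank '[{"x":0,"y":-15,"z":0,"wx":0,"wy":0,"wz":0,"fingers":1},{"x":0,"y":-30,"z":0,"wx":0,"wy":0,"wz":0,"fingers":1},{"x":0,"y":-50,"z":0,"wx":0,"wy":0,"wz":0,"fingers":1},{"x":0,"y":-50,"z":0,"wx":0,"wy":0,"wz":0,"fingers":1},{"x":0,"y":0,"z":0,"wx":0,"wy":0,"wz":0,"fingers":0}]'
python3 - <<'E'
from h import *
import pickle
p,M,s=tcp();i=cams.camera_info('wrist');im=cams.read_camera('wrist');cv2.imwrite('pics/w13.png',im[:,:,::-1]);pickle.dump((i,p,M),open('w13.pkl','wb'))
crop(im[:,:,::-1],210,120,130,95,6,'pics/w13c.png')
E
```

```text
clock: 11.38
position: [0.5568, 0.263, 0.1987]
eef_rot: [0.7, -0.698, 0.106, -0.108]
force: [0.2, -0.5, -0.3]
opening: 0.0695
```

View pics/w13.png

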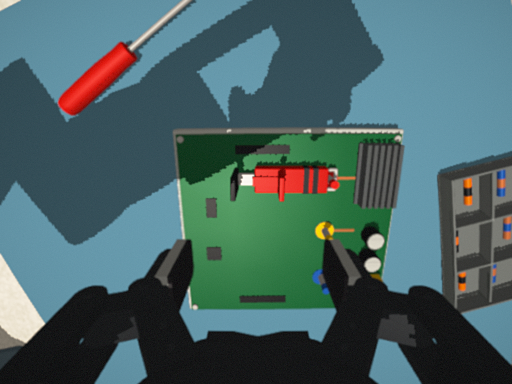

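Run:
```python
# toggle geometry: push direction and waypoints
import numpy as np
pv=np.array([0.634,-0.252])
for yaw in (-.165,):
    ex=np.array([np.cos(yaw),np.sin(yaw)])
    for a in(-.5,0,.5): print(a,pv+ex*.08*np.sin(a),.072+.08*np.cos(a))
```

```text
-0.5 [ 0.59616687 -0.24570026] 0.14220660495122983
0 [ 0.634 -0.252] 0.152
0.5 [ 0.67183313 -0.25829974] 0.14220660495122983
```

The probe lies along the board's +x with the hook closed on the red post at (333,183). Next, I'll shut the fingers and go behind the toggle.

```bash
python3 plan.py 0.53 -0.235 0.21 -9.5
```

```text
now [0.5555 0.2626 0.1962] yaw -17.39 y-axis [-0.001  0.    -1.   ] t 11.43
10 rows, turn each [-0.    -0.014 -0.   ]
[[12, -1, -48], [12, -1, -48], [11, -1, -49], [10, -1, -49], [10, -1, -49], [9, -1, -49], [8, -1, -49], [8, -1, -49], [7, -1, -49], [6, -1, -49]]
```

View pics/w13c.png

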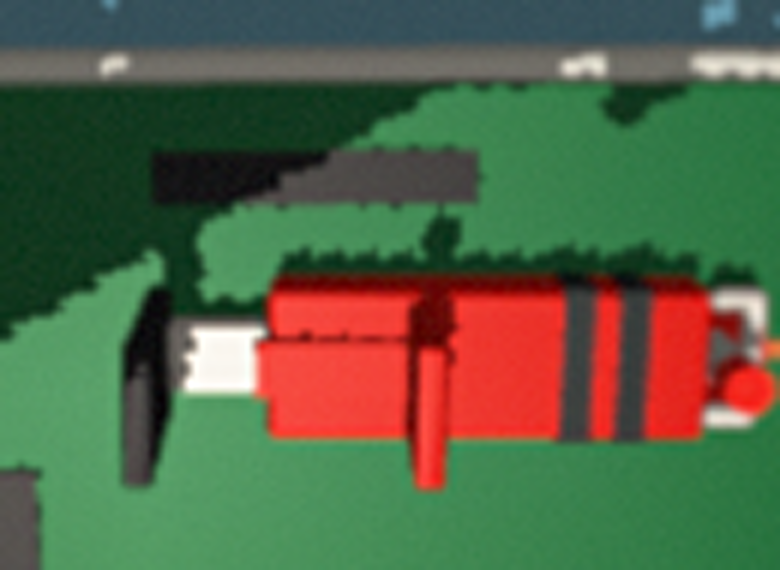

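Post at (740,360) in the crop is caught between nose and crossbar.

```bash
python3 -m crank '[{"x":12,"y":-2,"z":-48,"wx":0,"wy":-0.014,"wz":0,"fingers":-1},{"x":12,"y":-2,"z":-48,"wx":0,"wy":-0.014,"wz":0,"fingers":-1},{"x":11,"y":-2,"z":-49,"wx":0,"wy":-0.014,"wz":0,"fingers":-1},{"x":10,"y":-1,"z":-49,"wx":0,"wy":-0.014,"wz":0,"fingers":-1},{"x":10,"y":-1,"z":-49,"wx":0,"wy":-0.014,"wz":0,"fingers":-1}]' && python3 plan.py 0.53 -0.235 0.21 -9.5
```

```text
clock: 12.05
position: [0.5387, 0.0109, 0.1996]
eef_rot: [0.703, -0.703, 0.082, -0.076]
force: [0.3, -0.2, 0.0]
opening: -0.0
now [0.5387 0.0109 0.1996] yaw -12.81 y-axis [-0.009  0.001 -1.   ] t 12.05
5 rows, turn each [ 0.    -0.012 -0.002]
[[9, -2, -48], [9, -2, -48], [8, -2, -49], [8, -2, -49], [7, -2, -49]]
```

```bash
python3 -m crank '[{"x":9,"y":-2,"z":-48,"wx":0,"wy":-0.012,"wz":-0.002,"fingers":-1},{"x":9,"y":-2,"z":-48,"wx":0,"wy":-0.012,"wz":-0.002,"fingers":-1},{"x":8,"y":-2,"z":-49,"wx":0,"wy":-0.012,"wz":-0.002,"fingers":-1},{"x":8,"y":-2,"z":-49,"wx":0,"wy":-0.012,"wz":-0.002,"fingers":-1},{"x":7,"y":-2,"z":-45,"wx":0,"wy":-0.012,"wz":-0.002,"fingers":-1}]' && python3 -m crank '[{"x":0,"y":0,"z":0,"wx":0,"wy":0,"wz":0,"fingers":-1}]' && python3 plan.py 0.54 -0.236 0.132 -9.5
python3 - <<'E'
from h import *
import pickle
p,M,s=tcp();i=cams.camera_info('wrist');im=cams.read_camera('wrist');cv2.imwrite('pics/w14.png',im[:,:,::-1]);pickle.dump((i,p,M),open('w14.pkl','wb'))
hsv=cv2.cvtColor(im,cv2.COLOR_RGB2HSV);m=cv2.inRange(hsv,(7,180,150),(18,255,255));n,l,st,c=cv2.connectedComponentsWithStats(m);k=1+np.argmax(st[1:,4]);print(c[k],st[k])
# ball by two views
P,e=two('wrist',c[k],'scene',[176.69,195.86],i);print(P,e);print(onz('wrist',c[k],.142,i))
print('onz top',onz('top',[333,167.77],.145))
E
```

```text
clock: 12.68
position: [0.5263, -0.2379, 0.2037]
eef_rot: [0.706, -0.703, 0.061, -0.054]
force: [-0.1, -0.4, -0.9]
opening: 0.0001
clock: 12.8
position: [0.5253, -0.241, 0.2024]
eef_rot: [0.706, -0.703, 0.063, -0.055]
force: [-0.6, 0.1, 0.3]
opening: -0.0002
now [ 0.5253 -0.241   0.2024] yaw -9.53 y-axis [-0.011  0.005 -1.   ] t 12.8
2 rows, turn each [-0.002 -0.    -0.006]
[[7, 35, 4], [7, 35, 4]]
[361.36813922 207.41767068] [345 194  34  28 747]
[ 0.60035338 -0.24758242  0.14925318] 0.0014460924919101428
[ 0.60265229 -0.2514031   0.142     ]
onz top [ 0.60243709 -0.24807441  0.145     ]
```

View pics/w14.png

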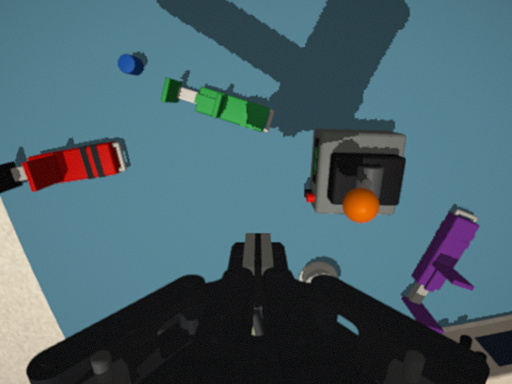

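The ball is at about (0.602, −0.248, 0.146). I'll descend behind it.

```bash
python3 -m crank '[{"x":7,"y":30,"z":2,"wx":-0.002,"wy":0,"wz":-0.006,"fingers":-1},{"x":4,"y":30,"z":2,"wx":-0.002,"wy":0,"wz":-0.005,"fingers":-1},{"x":0,"y":10,"z":0,"wx":0,"wy":0,"wz":0,"fingers":-1},{"x":0,"y":0,"z":0,"wx":0,"wy":0,"wz":0,"fingers":-1}]' && python3 plan.py 0.60 -0.2495 0.132 -9.5 20
```

```text
clock: 13.35
position: [0.5353, -0.2315, 0.1292]
eef_rot: [0.706, -0.703, 0.059, -0.056]
force: [0.3, 0.5, -0.2]
opening: -0.0001
now [ 0.5353 -0.2315  0.1292] yaw -9.32 y-axis [-0.005  0.004 -1.   ] t 13.35
4 rows, turn each [-0.001  0.001 -0.001]
[[17, -1, -2], [17, -1, -2], [17, -1, -2], [17, -1, -2]]
```

```bash
python3 -m crank '[{"x":12,"y":-1,"z":-4,"wx":-0.001,"wy":0,"wz":-0.003,"fingers":-1},{"x":12,"y":0,"z":-3,"wx":-0.001,"wy":0,"wz":-0.002,"fingers":-1},{"x":12,"y":0,"z":0,"wx":0,"wy":0,"wz":0,"fingers":-1},{"x":12,"y":0,"z":0,"wx":0,"wy":0,"wz":0,"fingers":-1}]' && python3 plan.py 0.65 -0.256 0.132 -9.5 12
python3 - <<'E'
from h import *
im=cams.read_camera('wrist');cv2.imwrite('pics/w15.png',im[:,:,::-1])
E
```

```text
clock: 13.85
position: [0.5859, -0.2478, 0.1339]
eef_rot: [-0.704, 0.705, -0.056, 0.059]
force: [-2.0, 0.5, 1.6]
opening: 0.0001
now [ 0.5859 -0.2478  0.1339] yaw -9.31 y-axis [ 0.005 -0.002 -1.   ] t 13.85
6 rows, turn each [0.    0.001 0.001]
[[11, 0, 0], [11, 0, 0], [11, 0, 0], [11, 0, 0], [11, 0, 0], [11, 0, 0]]
```

View pics/w15.png

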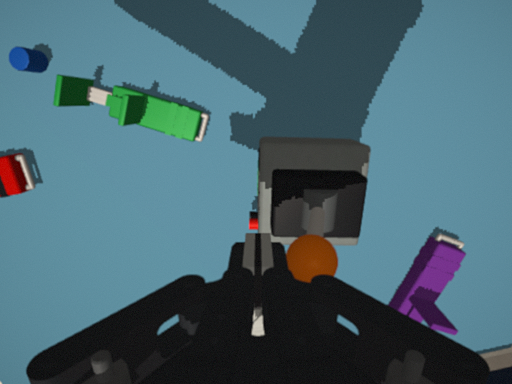

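The ball at (312,260) touches the front of the fingers. I'll continue pushing.

```bash
python3 -m crank '[{"x":11,"y":0,"z":0,"wx":0,"wy":0,"wz":0,"fingers":-1},{"x":11,"y":0,"z":0,"wx":0,"wy":0,"wz":0,"fingers":-1},{"x":11,"y":0,"z":0,"wx":0,"wy":0,"wz":0,"fingers":-1}]' && python3 plan.py 0.65 -0.258 0.132 -9.5 12
python3 - <<'E'
from h import *
im=cams.read_camera('wrist');cv2.imwrite('pics/w16.png',im[:,:,::-1])
E
```

```text
clock: 14.28
position: [0.6218, -0.2538, 0.134]
eef_rot: [-0.704, 0.705, -0.055, 0.06]
force: [-1.6, 0.0, 0.1]
opening: -0.0002
now [ 0.6218 -0.2538  0.134 ] yaw -9.32 y-axis [ 0.006 -0.002 -1.   ] t 14.28
3 rows, turn each [0.    0.001 0.002]
[[10, 1, 0], [10, 1, 0], [10, 1, 0]]
```

View pics/w16.png

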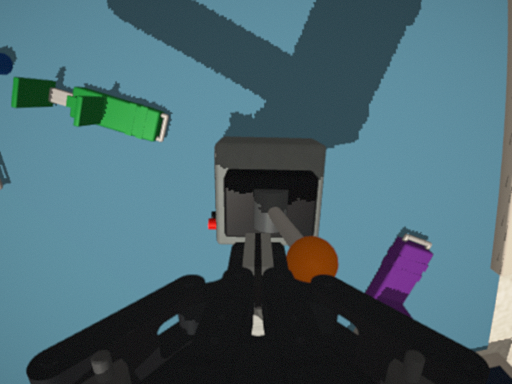

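```bash
python3 -m crank '[{"x":8,"y":0,"z":0,"wx":0,"wy":0,"wz":0.002,"fingers":-1},{"x":7,"y":0,"z":0,"wx":0,"wy":0,"wz":0.002,"fingers":-1}]' && python3 -m crank '[{"x":3,"y":0,"z":0,"wx":0,"wy":0,"wz":0.0,"fingers":-1}]' && python3 -m crank '[{"x":2,"y":0,"z":0,"wx":0,"wy":0,"wz":0.0,"fingers":-1}]'
```

```text
clock: 14.58
position: [0.6384, -0.2563, 0.1335]
eef_rot: [-0.705, 0.705, -0.057, 0.058]
force: [-1.4, 0.5, -0.3]
opening: -0.0001
clock: 14.7
position: [0.6416, -0.2568, 0.1331]
eef_rot: [-0.705, 0.705, -0.057, 0.058]
force: [-1.0, 0.3, -1.0]
opening: -0.0
clock: 14.82
position: [0.6434, -0.257, 0.1329]
eef_rot: [-0.705, 0.705, -0.057, 0.057]
force: [-4.2, 1.2, -0.2]
opening: 0.0001
```

Force is rising, so this is probably the stop. A little more to confirm.

```bash
python3 -m crank '[{"x":2,"y":0,"z":0,"wx":0,"wy":0,"wz":0,"fingers":-1}]' && python3 -m crank '[{"x":2,"y":0,"z":0,"wx":0,"wy":0,"wz":0.0,"fingers":-1}]'
```

```text
clock: 14.95
position: [0.6436, -0.2571, 0.1327]
eef_rot: [0.705, -0.705, 0.059, -0.056]
force: [-9.7, 1.2, 4.8]
opening: 0.0004
clock: 15.08
position: [0.6435, -0.2571, 0.1328]
eef_rot: [0.705, -0.704, 0.06, -0.054]
force: [-9.7, 0.9, 4.4]
opening: 0.0001
```

That's the hard stop (about 10 N, no further motion). I'll back off, rise and check with all cameras.

```bash
python3 -m crank '[{"x":-10,"y":0,"z":0,"wx":0,"wy":0,"wz":0,"fingers":-1},{"x":-30,"y":0,"z":0,"wx":0,"wy":0,"wz":0,"fingers":-1},{"x":-40,"y":-10,"z":0,"wx":0,"wy":0,"wz":0,"fingers":-1},{"x":-30,"y":-50,"z":10,"wx":0,"wy":0,"wz":0,"fingers":-1},{"x":-50,"y":-30,"z":10,"wx":0,"wy":0,"wz":0,"fingers":-1}]' && python3 -m crank '[{"x":-40,"y":-10,"z":10,"wx":0,"wy":0,"wz":0,"fingers":-1},{"x":0,"y":0,"z":0,"wx":0,"wy":0,"wz":0,"fingers":-1}]'
python3 - <<'E'
from h import *
for n in ("scene","top"):
    im=cams.read_camera(n)[:,:,::-1];cv2.imwrite(f'pics/{n}9.png',im)
    hsv=cv2.cvtColor(im,cv2.COLOR_BGR2HSV);b=(300,130,350,178) if n=="top" else (150,150,215,260)
    m=cv2.inRange(hsv[b[1]:b[3],b[0]:b[2]],(6,170,120),(20,255,255));k,l,st,c=cv2.connectedComponentsWithStats(m);j=1+np.argmax(st[1:,4]);print(n,c[j]+b[:2],st[j,4])
    globals()[n]=c[j]+b[:2]
P,e=two('top',top,'scene',scene);print(P,e)
s=cv2.imread('pics/scene9.png');t=cv2.imread('pics/top9.png')
A=np.hstack([cv2.resize(s[150:260,150:260],(400,400),interpolation=2),cv2.resize(s[180:280,270:370],(400,400),interpolation=2)]);cv2.imwrite('pics/chk.png',A)
E
```

```text
clock: 15.7
position: [0.4863, -0.211, 0.2235]
eef_rot: [0.705, -0.704, 0.059, -0.055]
force: [-0.1, -0.8, -0.2]
opening: 0.0
clock: 15.95
position: [0.4461, -0.1936, 0.2377]
eef_rot: [-0.704, 0.706, -0.057, 0.058]
force: [0.8, -0.9, -0.5]
opening: 0.0002
scene [166.75609756 215.95121951] 41
top [336.  147.5] 26
[ 0.66996109 -0.25970183  0.14493354] 0.0003664831712211175
```

View pics/chk.png

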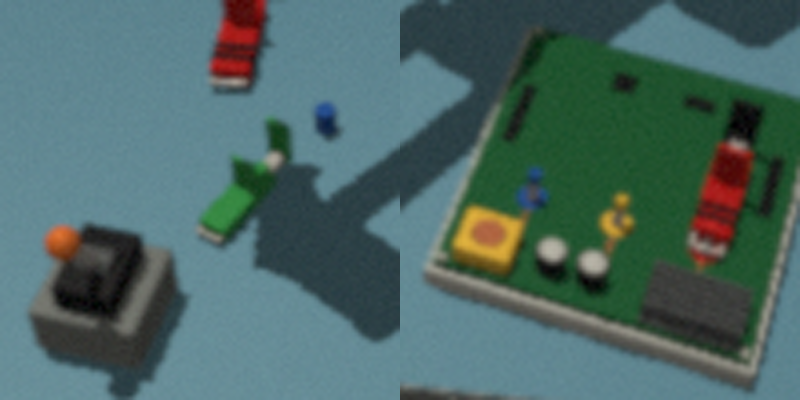

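View pics/top9.png

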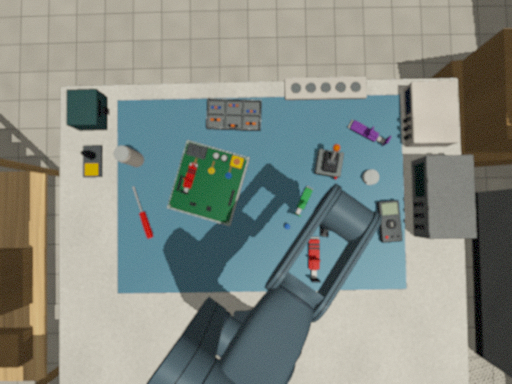

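Toggle ball now at about (0.670, −0.260), leaning to the far side, and the probe is clamped on the red post. The measured ball travel is a bit short of nominal, so I'll take a closer wrist view.

```bash
python3 plan.py 0.55 -0.24 0.26 -9.5 && python3 -m crank '[{"x":38,"y":-8,"z":-9,"wx":0,"wy":0,"wz":0,"fingers":-1},{"x":38,"y":-8,"z":-9,"wx":0,"wy":0,"wz":0,"fingers":-1},{"x":36,"y":-5,"z":-9,"wx":0,"wy":0,"wz":0,"fingers":-1},{"x":0,"y":0,"z":0,"wx":0,"wy":0,"wz":0,"fingers":-1}]'
python3 - <<'E'
from h import *
import pickle
p,M,s=tcp();i=cams.camera_info('wrist');im=cams.read_camera('wrist');cv2.imwrite('pics/w17.png',im[:,:,::-1]);pickle.dump((i,p,M),open('w17.pkl','wb'))
crop(im[:,:,::-1],290,110,160,120,5,'pics/w17c.png')
crop(cv2.imread('pics/w14.png'),290,110,160,120,5,'pics/w14c.png')
E
```

```text
now [ 0.4479 -0.1948  0.2369] yaw -9.35 y-axis [ 0.002 -0.003 -1.   ] t 16.05
3 rows, turn each [0.001 0.001 0.001]
[[36, -8, -9], [36, -8, -9], [36, -8, -9]]
clock: 16.55
position: [0.5599, -0.2421, 0.2549]
eef_rot: [-0.704, 0.705, -0.057, 0.058]
force: [-1.4, -0.8, -0.8]
opening: 0.0002
```

View pics/w17c.png

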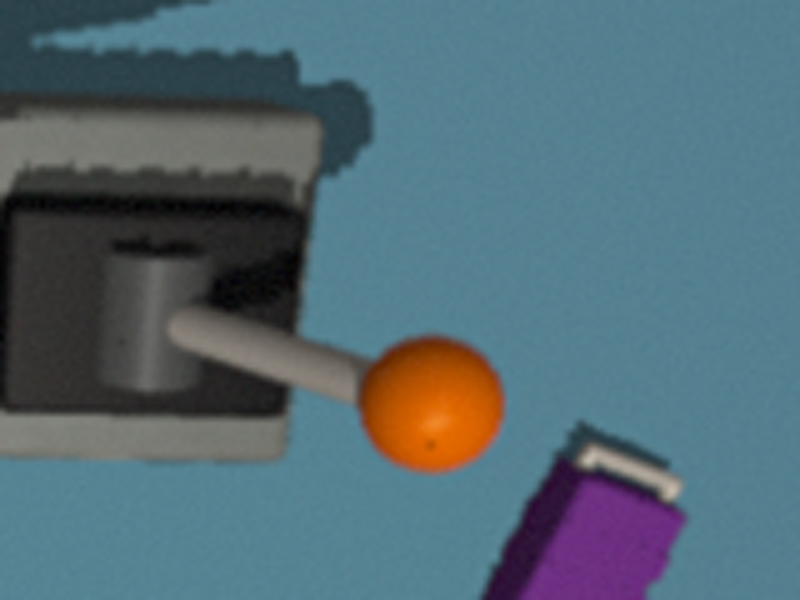

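View pics/w14c.png

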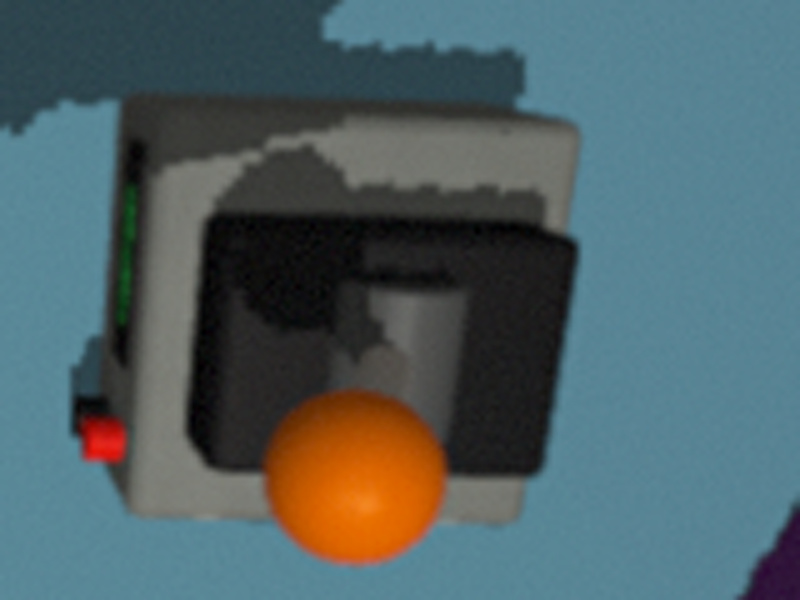

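Run:
```python
from h import *
import pickle
from scipy.optimize import brentq
for n,ball,cs in (('w14',(356,477),[]),('w17',(432,404),[(10,212),(303,215),(288,413),(5,408)])):
    i=pickle.load(open(n+'.pkl','rb'))[0]
    f=lambda u,z:onz('wrist',[(u[0]+.5)/5-.5+290,(u[1]+.5)/5-.5+110],z,i)
    print(n,f(ball,.142),f(ball,.146))
    if cs:
        C=np.array([f(c,.075) for c in cs]);print(C.round(4),C.mean(0));pv=C.mean(0)[:2]
        d=C[1]-C[0];d2=C[2]-C[3];dd=(d+d2)[:2];ex=dd/np.linalg.norm(dd);print('yaw',np.arctan2(ex[1],ex[0]))
for n,ball in (('w14',(356,477)),('w17',(432,404))):
    i=pickle.load(open(n+'.pkl','rb'))[0]
    g=lambda a:((onz('wrist',[(ball[0]+.5)/5-.5+290,(ball[1]+.5)/5-.5+110],.072+.08*np.cos(a),i)[:2]-pv)@ex)-.08*np.sin(a)
    print(n,'angle+0.5=',brentq(g,-1,1)+.5)
```

```text
w14 [ 0.60233187 -0.24936729  0.142     ] [ 0.60108929 -0.24773156  0.146     ]
w17 [ 0.67050777 -0.26071434  0.142     ] [ 0.66896121 -0.25923701  0.146     ]
[[ 0.602  -0.2235  0.075 ]
 [ 0.6685 -0.2349  0.075 ]
 [ 0.6616 -0.282   0.075 ]
 [ 0.5948 -0.2697  0.075 ]] [ 0.6317346  -0.25252875  0.075     ]
yaw -0.17623763478300286
w14 angle+0.5= 0.10305127576569167
w17 angle+0.5= 1.0221917430972924
```

The measured toggle angle is about 1.02 rad, which agrees with the hard stop. The can, screwdriver, capacitor, spool and meter sit at the same pixels as before. Handing in.

```bash
python3 -c "
from plant import env
print(env.sign_off(), env.get_state()['clock'])"
```

```text
the job is handed in; nothing more can be done
the job is handed in; nothing more can be done
```

The job is done and handed in at about 16.6 s on the robot's clock. The red probe is clamped on the red post, and the toggle is fully on.

- **Probe:** I pinched the smaller red probe, re-gripping once because the first pinch held only the tops of the tabs. I then lowered its open hook over the red post until it touched the board, and let go. The pictures show the post caught between nose and crossbar and the probe lying flat along the board's +x.
- **Toggle:** I pushed it with shut fingers until it stopped moving at about 10 N, which is the end stop. A close wrist view afterwards gives about 1.02 rad, where 1.0 is fully on.
- **Disagreement:** By camera, the ball travelled about 7 mm less than nominal. The same close measurement put the start at 0.10 rad instead of 0, so this looks like measurement error. I relied on the stop force and the final angle.
- **Other things:** By eye, the can, screwdriver, capacitor, spool and meter are at the same pixels as before. The arm ended clear of everything.

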